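Roll a handle blank onto the line of the boring jig and cam it home

TASK

The turned handle blank lying on the boring jig is to be bored for its tang. Without picking it up, roll it along the board with a fingertip, for instance by pushing its top sideways, until it settles in the shallow groove on the marked line, between the plunger and the bush plate. Then push the cam lever round with a fingertip as far as it goes, so that the plunger drives the blank's brass end into the hole of the bush plate and clamps its shoulder tight against the plate; leave the other things on the bench as they are.

Things in the scene. Friction and masses are not known exactly. Their poses are not given: they have to be found in the camera images.
- jig: Boring jig: plywood board fixed to the bench, top 18 mm above it. Origin on its underside (z = 0); x points across the board away from the robot, y to the left along the groove. The board spans x = -90 to 85 mm, y = -125 to 205 mm. Lips 6 mm high and 9 mm wide along the near edge (up to y = 125 mm) and far edge (up to y = 85 mm) keep a blank on the board.
- blank_mid (a point): Middle of the blank's barrel, on its axis: light wood cylinder 28 mm thick, 140 mm long, with a brass tenon 17 mm thick, 9 mm long on its right end (-y of this frame, along the axis; x and z turn as it rolls). About 75 g, loose. Starts on the robot's side of the line, 38 to 75 mm from it, nearly parallel, 14 to 19 mm left of the seat, so it rolls in between plunger and plate with some 5 mm to spare if kept parallel.
- seat (a point): Where the middle of the blank's barrel lies when clamped: on the marked line (black, in a routed groove 18 mm wide, 5 mm deep, along y at the jig's x = 30 mm), 28.7 mm above the bench. Axes as the jig's. A blank rolled onto the line drops 3.3 mm and rests on the groove's two edges; pushed on, or faster than about 0.2 m/s, it rolls out again.
- bush_hole (a point): Mouth of the hole in the bush plate, an upright dark block at the right end of the groove. Hole 21 mm wide, 18 mm deep, along the groove, its centre 28.7 mm above the bench. Axes as the jig's; the plate's face looks to +y, is 64 mm wide across the groove, its top 48 mm above the board.
- plunger_face (a point): Centre of the plunger's round rubber face (18 mm wide), at the left end of the groove, 28.7 mm above the bench. It looks to -y (axes as the jig's) and moves up to 28 mm to -y as the cam lever closes. Its guide block stands 20 to 44 mm behind the open face, top 30 mm above the board.
- cam_pivot (a point): Axis of the cam lever (vertical), on the marked line left of the plunger, 28.7 mm above the bench. Axes as the jig's.
- lever_grip (a point): Centre of the round wooden grip of the cam lever, 76 mm from cam_pivot, 29.7 mm above the bench. The lever is a level bar 20 mm wide and 14 mm thick, then a grip 19 mm thick that ends 96 mm from the pivot.
- cam_lever (a joint): Angle of the lever: 0 open, pointing towards the robot (210 degrees from the jig's x, anticlockwise from above); grows as it swings clockwise seen from above (to the left, then away from the robot); closed at its stop, 1.833, or a little before it as the clamping force grows. Stiff (0.3 N m: 4 N at the grip, up to 10 N as it clamps), stays where it is left. Starts at 0 to 0.2.
- short_blank1: Bystander: short handle blank standing on end beyond the jig, 28 mm thick, 94 mm tall; origin under its centre.
- short_blank2: Bystander: a second one like it.
- file: Bystander: half-round file without a handle, 205 mm long, lying on the bench on the robot's side of the jig.
- awl: Bystander: awl with dark wooden handle, 165 mm long, lying beyond the jig.
- tape: Bystander: roll of masking tape lying left of the jig, 91 mm across.
- block: Bystander: sanding block lying right of the jig, 100 mm long.
- spare_offcut: Bystander: small cream offcut lying left, 64 mm long.
- carving_jig: Furniture, keep clear: tall carving jig with a carved shoe last, on the right of the work. Fixed; in the robot's frame it stands within x = 0.27 to 0.43, y = -0.69 to -0.12 and is up to 0.33 m high.
- cubby_tools: Furniture, keep clear: tools that stick out of the shelf at the back left, fixed; in the robot's frame they reach forward to x = 0.56 at y = 0.16 to 0.23, 0.16 to 0.18 m above the bench, and to x = 0.60 elsewhere between y = 0.08 and 0.37.

How it is judged:
By the outcome, as a careful person would: the job done as asked, in the order asked, and still so for the second after the job is handed in, with the robot touching nothing.
It also fails if it takes over 64 s, if anything falls off the work surface, if the arm or the gripper's body presses on something with over 40 N, if the wrist force passes 120 N, or if a joint passes its speed limit or range.

ROBOT

A 7-joint arm with a two-finger parallel gripper is mounted at the origin on a cart in front of the work surface, level with it; the furniture and walls round the work are solid. World frame = base frame: x ahead of the robot, y to its left, z up, the work surface at z = 0. Lengths are in m, angles in rad, forces in N, time in s.
With the tool pointing down it reaches from about 0.35 to 0.9 m from the base axis. Payload 8.1 kg.
Tool frame: the origin (TCP) lies on the centre line of the jaws, within the pads' length; the fingertips stand 19 mm ahead of it and the grasp point (between the pads) is the TCP (arm.tip_reach is the distance from the TCP to the fingertips, in m); z points along the fingers, y is the line along which they close (so a half turn about z gives the same grasp; the last joint's range is limited). The gripper opens to 92 mm and grips with 3 to 60 N. Pads are 19 mm wide; open, the fingers measure 130 mm over their backs; the gripper's body (75 mm by 190 mm) begins 47 mm behind the grasp point.
Start: joints at [1.103, 0.434, 0.025, 1.573, -0.012, 1.134, -0.075], TCP at [0.223, -0.584, 0.246] pointing down, gripper open.
Joint ranges: [-2.62, 2.62], [-0.44, 2.09], [-1.27, 1.32], [0.08, 2.57], [-1.32, 4.46], [0.12, 2], [-2.74, 2.74]. Speed limits (rad/s): [2.22, 2.22, 3.01, 3.01, 3.14, 3.14, 3.14].

INTERFACE

Orientations are given as a rotation vector (axis times angle).
In Python, from cell import arm gives the robot as it stands.
- The arm moves only by the tool arm_command, never from a script. Its argument "targets" is a list that holds one entry, the list of rows, each a list of 6 numbers: the shift along the tool's x, y, z in m, then the turn, a rotation vector about the tool's x, y, z in rad. A call has 1 to 10 rows; each row shifts and turns the commanded pose from where the row before left it, along the tool's axes as they then stand; what a row does not reach is not made up. A row lasts 1/8 s, in which the tool goes at most 62.5 mm and 10.7 degrees, less where a joint would pass 70% of its speed; a pose out of reach is approached as far as the arm can. A call with a gripper value outside its range is refused whole. "jaw" is the finger opening in m, from 0 to 0.0918, set as the call begins (left out, the last holds). The fingers move at their own pace and stop on an object; "newtons" is the grip in N (left out, the last holds). Time passes only in rows, so rows that do not move let the fingers close. It gives the time, the measured TCP pose, the force, the opening and the grip force at its end, in the units of the state.
- arm.observe(): the state, without advancing time (a new reading comes with each control period).
- arm.get_image(name): name is "scene" or "top"; returns a dict with "pixels" (420x560x3 uint8, red, green, blue), "z_map" (420x560 float32, m along the optical axis (not along the pixel's ray), 0 where there is no reading), "fx", "fy", "cx", "cy" (pixels), "dist" ([k1, k2, p1, p2, k3] as OpenCV has them; the pictures are not rectified), "xyz" and "rotation" of the camera in the world. Camera axes: x right, y down, z forward; pixel columns grow to the right and rows downward; lengths in m; the calibration is good to about 2 mm. A picture is of the moment at which its call begins.
- arm.sign_off(): hands the job in; it is judged then, once.
The state is a dict: "clock": time; "joints": joint angles; "dq": joint speeds; "joint_efforts": joint torques, N m; "position": TCP position; "ee_rot": TCP orientation; "force": force on the tool from outside, world axes, zero at the start; "ft_torque": the same for the moment, N m; "width": opening from 0.0 (shut) to 1.0 (fully open); "gripper_force": force on a finger pad.
Only numpy, scipy, OpenCV 4.12 (cv2) and the standard library are available. Lean on these libraries where they do the work, as an engineer would, in place of code of your own. Each camera call takes 0.05 s, during which the arm holds its last target. There are 200 camera calls.

## Working session

There is one attempt and no reset: what is moved stays moved. The work goes in short steps, Python scripts to look and compute and a tool call to move; the robot and the scene stay as the last step left them, time stands still between calls to the robot, and variables do not carry over. Pictures are saved under pics/ and viewed, at most 10 in all, crops included, and the job is handed in when it is done.

Besides the shell and the picture viewer there is one more tool, called after "Emit:" as a command line: name --argument value ..., lists and objects as JSON in quotes. arm_command: Moves the arm, as the interface text tells. Its arguments: {"type":"object","properties":{"targets":{"type":"array","items":{"type":"array","items":{"type":"array","items":{"type":"number"}}}},"jaw":{"type":"number"},"newtons":{"type":"number"}},"required":["targets"]}

```bash
mkdir -p pics; cat > h.py <<'E'
import numpy as np, cv2
from cell import arm
def grab(n):
    im=arm.get_image(n); np.savez('pics/'+n+'.npz',**{k:np.array(v) for k,v in im.items()}); return im
def K(im): return np.array([[im['fx'],0,im['cx']],[0,im['fy'],im['cy']],[0,0,1.]])
def Rm(im):
    R=np.array(im['rotation'],float); return R if R.shape==(3,3) else cv2.Rodrigues(R)[0]
def ray(im,px,z):
    p=cv2.undistortPoints(np.array(px,float).reshape(-1,1,2),K(im),np.array(im['dist'],float)).reshape(-1,2)
    d=np.c_[p,np.ones(len(p))]@Rm(im).T; o=np.array(im['xyz'],float)
    return o+d*((z-o[2])/d[:,2])[:,None]
def proj(im,P):
    R=Rm(im); t=-R.T@np.array(im['xyz'],float)
    return cv2.projectPoints(np.array(P,float).reshape(-1,3),cv2.Rodrigues(R.T)[0],t,K(im),np.array(im['dist'],float))[0].reshape(-1,2)
def cloud(im):
    h,w=im['z_map'].shape; u,v=np.meshgrid(np.arange(w),np.arange(h))
    p=cv2.undistortPoints(np.stack([u,v],-1).reshape(-1,1,2).astype(float),K(im),np.array(im['dist'],float)).reshape(-1,2)
    z=im['z_map'].reshape(-1,1); return (np.array(im['xyz'])+(np.c_[p,np.ones(len(p))]*z)@Rm(im).T).reshape(h,w,3)
E
python3 - <<'E'
from h import *
for n in('scene','top'):
    im=grab(n); cv2.imwrite(f'pics/{n}0.png',im['pixels'][:,:,::-1]); print(n,im['xyz'],Rm(im).round(3).tolist(),im['fx'])
s=arm.observe(); print(s['position'],s['ee_rot'],arm.tip_reach)
E
```

```text
scene [-0.424882    0.58354904  0.85796424] [[-0.53, -0.473, 0.704], [-0.848, 0.306, -0.432], [-0.011, -0.826, -0.564]] 434.2240518224783
top [ 0.38598683 -0.03169619  1.06931874] [[-0.005, -0.985, 0.17], [-0.999, 0.011, 0.033], [-0.034, -0.169, -0.985]] 381.3812315471431
[ 0.22277254 -0.58350093  0.24505331] [-3.08821174e+00 -5.69501481e-01  6.13724137e-04] 0.019
```

View pics/top0.png

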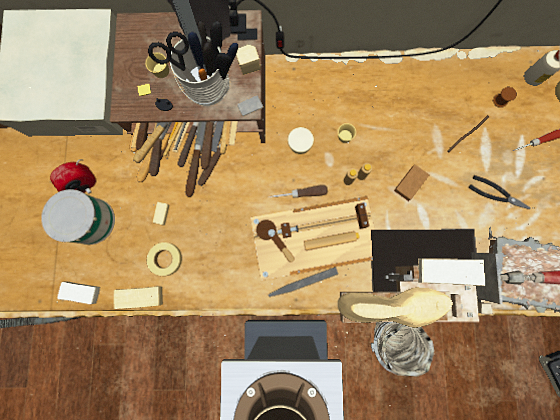

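View pics/scene0.png

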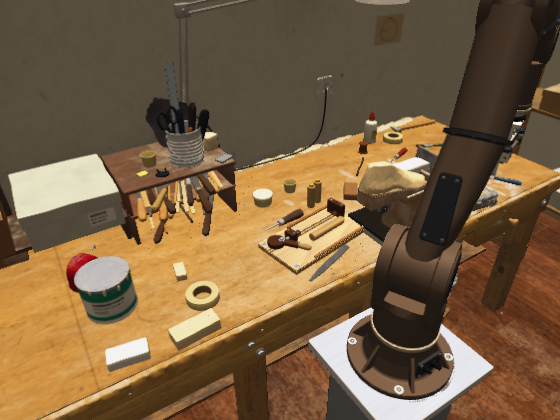

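Top view: jig about (250–372, 200–278), blank (305–357, 233–250), cam pivot about (266,230), grip about (288,256), plate about (362,215). Enlarging.

```bash
python3 - <<'E'
from h import *
im=dict(np.load('pics/top.npz')); c=im['pixels'][190:290,240:380,::-1]
cv2.imwrite('pics/crop0.png',cv2.resize(c,None,fx=5.7,fy=5.7,interpolation=cv2.INTER_CUBIC))
P=cloud(im); Z=P[...,2]
print((1000*Z[195:285:4,244:380:5]).round().astype(int).tolist().__str__().replace('],','],\n'))
E
```

```text
[[-1, -4, 0, -4, -1, -2, 12, 10, 10, 0, 20, 21, 16, 20, 16, 18, 0, -3, 0, 1, -4, -3, -2, -2, -1, 0, 2, -3],
 [-3, -2, -3, -2, -1, 0, -1, 2, 1, -2, -2, -4, 2, -3, 1, 0, -1, 1, -4, -3, -1, 27, 28, 23, 17, 2, 0, -1],
 [2, -2, 1, -6, 1, 0, -6, 0, 1, 0, -4, 4, 0, 2, 0, -2, 23, 21, 25, 25, 16, 19, 17, 65, 65, -2, -1, 1],
 [0, 1, -1, 2, -1, -1, -2, 2, -1, 3, -2, 1, 23, 25, 24, 19, 16, 18, 19, 20, 18, 19, 18, 64, 65, 21, 1, -2],
 [-1, -3, -3, 1, -1, -2, -1, -3, 20, 17, 27, 19, 19, 18, 19, 20, 17, 18, 17, 22, 18, 18, 16, 65, 63, 20, -2, -1],
 [2, 3, -1, -2, 21, 17, 17, 15, 14, 13, 17, 16, 18, 18, 18, 18, 17, 14, 15, 18, 18, 17, 11, 51, 67, 14, -1, -1],
 [-3, -2, 21, 17, 32, 18, 18, 18, 21, 18, 18, 17, 15, 19, 19, 19, 22, 12, 11, 16, 14, 8, 11, 40, 67, 19, -2, -2],
 [1, -2, 15, 37, 36, 35, 38, 21, 52, 47, 18, 20, 15, 13, 12, 15, 14, 11, 13, 10, 19, 17, 22, 30, 67, 17, -4, 2],
 [3, 0, 18, 34, 35, 35, 37, 19, 48, 47, 31, 13, 14, 12, 14, 15, 17, 18, 18, 19, 20, 16, 19, 16, 34, 19, -2, 0],
 [-1, -1, 18, 36, 35, 36, 40, 36, 47, 51, 8, 18, 22, 14, 18, 19, 18, 18, 18, 19, 17, 18, 40, 16, 18, 18, 33, 
[... 728 characters left out ...]
8, 17, 15, 20, 14, 17, 19, 16, 16, 17, 17, 16, 19, 25, 23, 28, 29],
 [-4, 1, -4, 18, 18, 21, 18, 19, 18, 17, 18, 19, 23, 16, 16, 17, 17, 19, 16, 21, 19, 24, 22, 1, -2, 0, 31, 29],
 [2, -1, 2, -2, 16, 19, 15, 18, 17, 17, 20, 19, 13, 20, 21, 24, 21, 22, 20, -1, 0, 0, 3, 1, -1, -1, 28, 32],
 [0, 0, -3, 0, 17, 14, 18, 18, 20, 14, 23, 30, 26, 26, -2, -3, 0, 8, 5, -1, -2, -2, -2, -1, -1, -1, 32, 30],
 [3, -1, 0, -6, 19, 19, 15, 20, 14, 17, -3, 0, 2, 2, 4, 4, 7, 6, 4, -1, 0, 2, 0, 2, -3, 1, 30, 28],
 [-1, -1, 1, 2, 20, -3, -1, 0, 0, -3, 0, 3, 2, 7, 4, 6, 0, -5, -3, -3, 0, -2, 2, 1, -1, -2, 32, 29],
 [-3, -1, 0, -2, -6, 2, -4, 1, -1, -4, 1, 5, 6, 6, 3, 0, -1, 0, -1, 3, -1, 0, -1, 1, -2, -5, 30, 31]]
```

View pics/crop0.png

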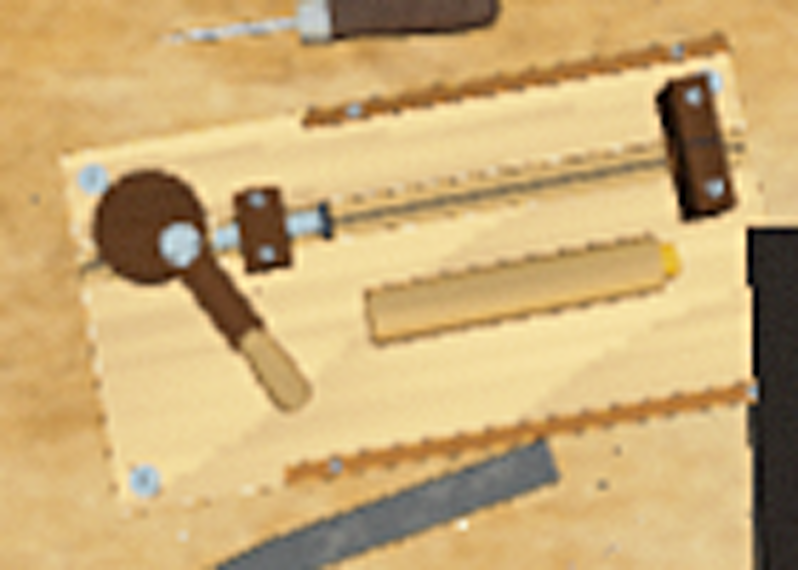

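```bash
cat > m.py <<'E'
from h import *
def c2p(a): return (np.array(a,float)+.5)/5.7-.5+[240,190]
im=dict(np.load('pics/top.npz')); 
f=lambda pts,z:ray(im,c2p(pts),z)[:,:2].round(4)
L=f([(340,218),(450,199),(550,181),(655,163)],.013); print('line',L.tolist())
d=L[3]-L[0]; print('yaw of y-axis',np.degrees(np.arctan2(-d[1],-d[0])))
print('board corners (far L, near L), far lip R, near lip R',f([(63,158),(120,500)],.018).tolist(),f([(728,38),(755,395)],.024).tolist())
print('blank top corners ctr',f([(369,315),(660,258),(679,258)],.038).tolist())
print('pivot',f([(180,243)],.045).tolist(),'grip end',f([(297,405)],.030).tolist(),'grip start',f([(252,340)],.030).tolist())
print('plunger face',f([(328,219)],.0287).tolist(),'plate top',f([(668,92),(712,75),(735,205),(690,216)],.066).tolist())
E
python3 m.py
python3 - <<'E'
from h import *
im=dict(np.load('pics/top.npz')); P=cloud(im)
hsv=cv2.cvtColor(im['pixels'],cv2.COLOR_RGB2HSV)
# blank: points above 30mm in its region
s=P[228:252,303:362].reshape(-1,3); s=s[(s[:,2]>.030)&(s[:,2]<.055)]
m=s[:,:2].mean(0); w,V=np.linalg.eigh(np.cov((s[:,:2]-m).T)); a=V[:,1]*np.sign(V[1,1])
t=(s[:,:2]-m)@a; n=(s[:,:2]-m)@[a[1],-a[0]]
print('blank',len(s),m,np.degrees(np.arctan2(a[1],a[0])),np.percentile(t,[0,1,99,100]),np.percentile(n,[1,99]),np.percentile(s[:,2],95))
s=P[198:232,352:376].reshape(-1,3); s=s[s[:,2]>.055]; print('plate',s[:,:2].mean(0),s[:,:2].min(0),s[:,:2].max(0))
E
```

```text
line [[0.5028, -0.0546], [0.5116, -0.1083], [0.5199, -0.157], [0.5283, -0.208]]
yaw of y-axis 99.43809310300489
board corners (far L, near L), far lip R, near lip R [[0.5329, 0.0804], [0.3684, 0.052]] [[0.5877, -0.2437], [0.416, -0.2486]]
blank top corners ctr [[0.4539, -0.0671], [0.4797, -0.2044], [0.4797, -0.2133]]
pivot [[0.488, 0.0218]] grip end [[0.4123, -0.0326]] grip start [[0.443, -0.0116]]
plunger face [[0.5006, -0.0485]] plate top [[0.5544, -0.2065], [0.5621, -0.2271], [0.5013, -0.2349], [0.4964, -0.2142]]
blank 554 [ 0.466765   -0.13877346] 100.5478681811362 [-0.07568659 -0.07376732  0.07101641  0.07238576] [-0.01296613  0.0139351 ] 0.047478353245886555
plate [ 0.53007936 -0.21994528] [ 0.38598683 -0.23649321] [ 0.56561988 -0.03169619]
```

```bash
python3 - <<'E'
from h import *
im=dict(np.load('pics/top.npz')); P=cloud(im).reshape(-1,3)
ux=np.arange(.26,.48,.02); vy=np.arange(-.08,-.34,-.02)
print('cols y',vy.round(2))
for x in ux[::-1]:
    r=[]
    for y in vy:
        s=P[(abs(P[:,0]-x)<.01)&(abs(P[:,1]-y)<.01)&(P[:,2]<.5)]
        r.append(int(1000*s[:,2].max()) if len(s) else -1)
    print(round(x,2),r)
s=arm.observe(); R=cv2.Rodrigues(np.array(s['ee_rot']))[0]; print(R.round(3))
E
```

```text
cols y [-0.08 -0.1  -0.12 -0.14 -0.16 -0.18 -0.2  -0.22 -0.24 -0.26 -0.28 -0.3
 -0.32]
0.46 [48, 48, 48, 48, 49, 46, 42, 21, 32, 34, 35, 34, 33]
0.44 [47, 44, 22, 23, 21, 22, 22, 21, 27, 35, 34, 34, 34]
0.42 [22, 22, 23, 21, 21, 24, 27, 26, 32, 33, 33, 34, 206]
0.4 [25, 26, 26, 28, 26, 26, 26, 25, 31, 34, 33, 220, 233]
0.38 [27, 26, 23, 9, 7, 5, 3, 4, 30, 158, 201, 227, 234]
0.36 [9, 9, 6, 6, 2, 3, 4, 2, 33, 196, 203, 231, 234]
0.34 [7, 4, 3, 295, 298, 292, 280, 266, 259, 265, 264, 258, 248]
0.32 [1, 3, 269, 321, 325, 322, 320, 314, 300, 287, 276, 264, 254]
0.3 [4, 4, 266, 323, 324, 322, 319, 312, 299, 287, 275, 262, 254]
0.28 [3, 1, 3, 270, 276, 283, 280, 267, 267, 269, 267, 257, 247]
0.26 [-13, -3, -5, -13, -15, -1, -1, -1, -1, -1, 234, 230, -1]
[[ 0.934  0.357 -0.001]
 [ 0.357 -0.934  0.001]
 [-0.    -0.001 -1.   ]]
```

Emit:
arm_command --targets '[[[0, 0, -0.05, 0, 0, 0], [0, 0, -0.05, 0, 0, 0], [0, 0, -0.05, 0, 0, 0], [0, 0, -0.05, 0, 0, 0], [0, 0, -0.05, 0, 0, 0], [0.03, -0.033, 0, 0, 0, 0.04], [0.03, -0.033, 0, 0, 0, 0.04], [0.03, -0.033, 0, 0, 0, 0.04], [0.03, -0.033, 0, 0, 0, 0.04], [0.03, -0.033, 0, 0, 0, 0.04]]]' --jaw 0

```text
clock: 1.35
position: [0.3207, -0.3822, 0.4955]
ee_rot: [-3.131, -0.256, 0.0]
force: [-0.0, 0.7, 0.5]
width: 0.008
gripper_force: 0.0
```

```bash
cat >> h.py <<'E'
Y=np.radians(9.5); UX=np.array([np.cos(Y),np.sin(Y)]); UY=np.array([-np.sin(Y),np.cos(Y)])
def st():
    s=arm.observe(); R=cv2.Rodrigues(np.array(s['ee_rot'],float))[0]; p=np.array(s['position'])
    print('t',round(s['clock'],2),'p',p.round(4),'uv',(p[:2]@UX).round(4),(p[:2]@UY).round(4),'F',np.round(s['force'],1),'w',round(s['width'],2)); print(R.round(3).tolist(),np.round(s['joints'],3)); return p,R
def go(x,y,z,axx=None):
    "shift in tool axes to the world point; turn so tool axes become columns axx"
    p,R=st(); print('shift',(R.T@(np.array([x,y,z])-p)).round(4))
    if axx is not None: print('turn',cv2.Rodrigues(R.T@np.array(axx).T)[0].ravel().round(4))
DOWN=[[UX[0],UX[1],0],[-UY[0],-UY[1],0],[0,0,-1]]
E
python3 -c "
from h import *
go(.43,-.06,.48,DOWN)"
```

```text
t 1.35 p [ 0.3207 -0.3822  0.4955] uv 0.2533 -0.4299 F [-0.   0.7  0.5] w 0.01
[[0.987, 0.163, -0.0], [0.163, -0.987, 0.0], [-0.0, -0.0, -1.0]] [ 0.803  0.127 -0.045  1.393  0.006  1.622 -0.648]
shift [ 0.1602 -0.3002  0.0155]
turn [-0.0002  0.0003 -0.0025]
```

Emit:
arm_command --targets '[[[0.027, -0.05, 0, 0, 0, 0], [0.027, -0.05, 0, 0, 0, 0], [0.027, -0.05, 0, 0, 0, 0], [0.027, -0.05, 0, 0, 0, 0], [0.027, -0.05, 0.03, 0, 0, 0], [0.025, -0.05, 0.04, 0, 0, 0], [0, 0, 0.04, 0, 0, 0]]]'

```text
clock: 2.22
position: [0.4277, -0.0636, 0.3892]
ee_rot: [-3.129, -0.269, -0.002]
force: [-0.4, -0.4, -0.3]
width: 0.006
gripper_force: 0.0
```

```bash
python3 - <<'E'
from h import *
st()
for n in('scene','top'):
    im=grab(n); cv2.imwrite(f'pics/{n}1.png',im['pixels'][:,:,::-1])
    P=cloud(im).reshape(-1,3); P=P[(P[:,2]>.35)&(np.hypot(P[:,0],P[:,1])<.6)&(P[:,0]>0)]
    for x in np.arange(.04,.6,.04):
        s=P[abs(P[:,0]-x)<.02]
        if len(s): print(n,round(x,2),len(s),np.percentile(s[:,1],[2,98]).round(3),np.percentile(s[:,2],[2,98]).round(3))
a=cv2.imread('pics/scene1.png')[0:330,170:560]; cv2.imwrite('pics/s1.png',cv2.resize(a,None,fx=1.6,fy=1.6))
E
```

```text
t 2.23 p [ 0.4277 -0.0636  0.3892] uv 0.4113 -0.1333 F [-0.4 -0.4 -0.3] w 0.01
[[0.985, 0.171, 0.001], [0.171, -0.985, 0.001], [0.001, -0.001, -1.0]] [ 0.41   0.046 -0.399  1.736  0.017  1.362 -1.391]
scene 0.04 1416 [-0.006  0.023] [0.358 0.759]
scene 0.16 37 [-0.072 -0.038] [0.735 0.74 ]
scene 0.2 4 [-0.05  -0.038] [0.736 0.74 ]
scene 0.24 21 [-0.059 -0.043] [0.728 0.732]
scene 0.28 58 [-0.058 -0.038] [0.72 0.73]
scene 0.32 84 [-0.06  -0.031] [0.711 0.726]
scene 0.36 252 [-0.058  0.024] [0.44  0.723]
scene 0.4 4034 [-0.145  0.024] [0.398 0.705]
scene 0.44 1068 [-0.146  0.033] [0.394 0.709]
scene 0.48 23 [-0.151 -0.016] [0.457 0.71 ]
top 0.28 1657 [-0.107 -0.02 ] [0.776 0.813]
top 0.32 8581 [-0.105 -0.021] [0.775 0.811]
top 0.36 7802 [-0.11 -0.02] [0.775 0.802]
top 0.4 8559 [-0.111  0.014] [0.473 1.069]
top 0.44 6473 [-0.112  0.018] [0.473 0.787]
top 0.48 1165 [-0.112 -0.021] [0.748 0.773]
```

View pics/s1.png

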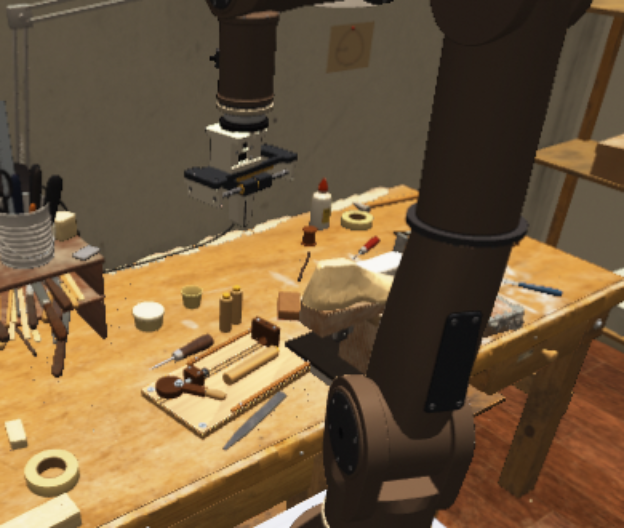

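Picture: the wrist stands straight above the gripper, with the forearm about 0.35 m above the TCP, so it passes over the shoe last. The closed jaws hang over the jig at about (242,210).

Emit:
arm_command --targets '[[[-0.0085, 0.032, 0.04, 0, 0, -0.006], [-0.0085, 0.032, 0.05, 0, 0, 0], [0, 0, 0.05, 0, 0, 0], [0, 0, 0.05, 0, 0, 0], [0, 0, 0.05, 0, 0, 0], [0, 0, 0, 0, 0, 0]]]' --jaw 0.06

```text
clock: 3.08
position: [0.4195, -0.1344, 0.1489]
ee_rot: [-3.129, -0.266, 0.008]
force: [-0.4, -0.1, 0.7]
width: 0.609
gripper_force: 0.0
```

```bash
python3 - <<'E'
from h import *
go(.4223,-.1301,.045,DOWN)
im=grab('scene'); a=im['pixels'][150:320,230:450,::-1]; cv2.imwrite('pics/s2.png',cv2.resize(a,None,fx=3.5,fy=3.5))
E
```

```text
t 3.08 p [ 0.4195 -0.1344  0.1489] uv 0.3916 -0.2018 F [-0.4 -0.1  0.7] w 0.61
[[0.986, 0.169, -0.005], [0.169, -0.986, 0.001], [-0.005, -0.002, -1.0]] [ 0.459  0.286 -0.326  2.099  0.128  0.781 -1.348]
shift [ 0.004  -0.0036  0.1039]
turn [-0.002   0.005   0.0036]
```

View pics/s2.png

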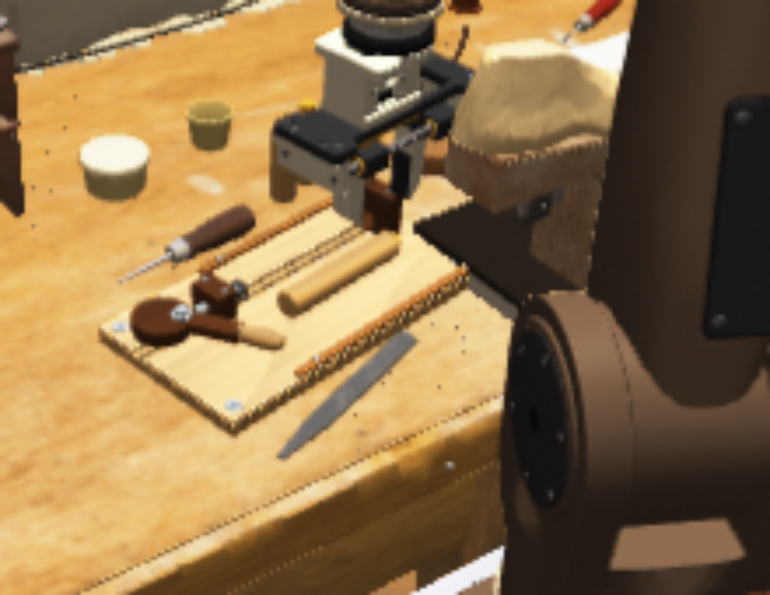

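The open jaws hang about 0.1 m above the board, clear of the last. The blank still lies at about (340,275) and the plate at about (385,205). I'm descending behind the blank.

Emit:
arm_command --targets '[[[0.004, -0.0036, 0.02, 0, 0.005, 0], [0, 0, 0.03, 0, 0, 0], [0, 0, 0.03, 0, 0, 0], [0, 0, 0.02, 0, 0, 0], [0, 0, 0.004, 0, 0, 0]]]'

```text
clock: 3.75
position: [0.4264, -0.1303, 0.0475]
ee_rot: [3.129, 0.267, 0.011]
force: [-0.0, 0.1, -0.0]
width: 0.656
gripper_force: 0.0
```

```bash
python3 -c "
from h import *
go(.4223,-.1301,.045,DOWN)"
```

```text
t 3.75 p [ 0.4264 -0.1303  0.0475] uv 0.3991 -0.1989 F [-0.   0.1 -0. ] w 0.66
[[0.986, 0.169, 0.007], [0.169, -0.986, -0.0], [0.007, 0.001, -1.0]] [ 0.386  0.458 -0.267  2.191  0.239  0.512 -1.464]
shift [-0.004  -0.0009  0.0025]
turn [ 0.0014 -0.0066  0.0042]
```

Emit:
arm_command --targets '[[[0.004, 0, 0, 0, 0, 0], [0.004, 0, 0, 0, 0, 0], [0.004, 0, 0, 0, 0, 0], [0.004, 0, 0, 0, 0, 0], [0.004, 0, 0, 0, 0, 0], [0.004, 0, 0, 0, 0, 0], [0.004, 0, 0, 0, 0, 0], [0.004, 0, 0, 0, 0, 0], [0.004, 0, 0, 0, 0, 0], [0.004, 0, 0, 0, 0, 0]]]'

```text
clock: 5.0
position: [0.4644, -0.1227, 0.0463]
ee_rot: [-3.13, -0.268, -0.008]
force: [-0.0, 0.1, -0.2]
width: 0.654
gripper_force: 0.1
```

```bash
cat >> h.py <<'E'
def blank(n):
    im=grab('top'); P=cloud(im)[205:260,295:372]; px=im['pixels'][205:260,295:372]
    hsv=cv2.cvtColor(px,cv2.COLOR_RGB2HSV); p2=P[...,:2]; u=p2@UX; v=p2@UY
    m=(P[...,2]>.026)&(P[...,2]<.055)&(v>-.298)&(v<-.135)&(hsv[...,2]>130)&(hsv[...,1]>60)
    s=np.c_[u[m],v[m]]; print('blank px',m.sum(),'u',np.percentile(s[:,0],[2,50,98]).round(4),'v',np.percentile(s[:,1],[1,99]).round(4),'z95',np.percentile(P[m][:,2],95).round(4))
    for a,b in((-.29,-.25),(-.25,-.2),(-.2,-.14)):
        k=(s[:,1]>a)&(s[:,1]<b); print('  v',a,'u mid',np.percentile(s[k,0],[5,95]).round(4) if k.sum()>5 else None)
    a=im['pixels'][190:290,240:380,::-1]; cv2.imwrite(n,cv2.resize(a,None,fx=5.7,fy=5.7,interpolation=cv2.INTER_CUBIC))
E
python3 -c "
from h import *
st(); blank('pics/b1.png')"
```

```text
t 5.0 p [ 0.4644 -0.1227  0.0463] uv 0.4378 -0.1976 F [-0.   0.1 -0.2] w 0.65
[[0.985, 0.17, 0.005], [0.17, -0.985, 0.001], [0.005, 0.0, -1.0]] [ 0.35   0.498 -0.264  2.11   0.236  0.556 -1.484]
blank px 2 u [0.5339 0.5354 0.5368] v [-0.178  -0.1621] z95 0.0267
  v -0.29 u mid None
  v -0.25 u mid None
  v -0.2 u mid None
```

Emit:
arm_command --targets '[[[0.004, 0, 0, 0, 0, 0], [0.004, 0, 0, 0, 0, 0], [0.004, 0, 0, 0, 0, 0], [0.003, 0, 0, 0, 0, 0], [0.002, 0, 0, 0, 0, 0], [0.002, 0, 0, 0, 0, 0], [0.002, 0, 0, 0, 0, 0], [0, 0, 0, 0, 0, 0], [0, 0, 0, 0, 0, 0]]]'

```text
clock: 6.18
position: [0.4847, -0.1192, 0.0465]
ee_rot: [-3.13, -0.268, -0.008]
force: [0.3, 0.5, 0.7]
width: 0.657
gripper_force: 0.0
```

```bash
python3 - <<'E'
from h import *
st()
im=grab('scene'); a=im['pixels'][190:290,250:370,::-1]; cv2.imwrite('pics/s3.png',cv2.resize(a,None,fx=5.8,fy=5.8,interpolation=cv2.INTER_CUBIC))
E
```

```text
t 6.17 p [ 0.4847 -0.1192  0.0465] uv 0.4584 -0.1975 F [0.3 0.5 0.7] w 0.66
[[0.985, 0.17, 0.005], [0.17, -0.985, 0.001], [0.005, 0.0, -1.0]] [ 0.333  0.519 -0.262  2.065  0.234  0.581 -1.493]
```

View pics/s3.png

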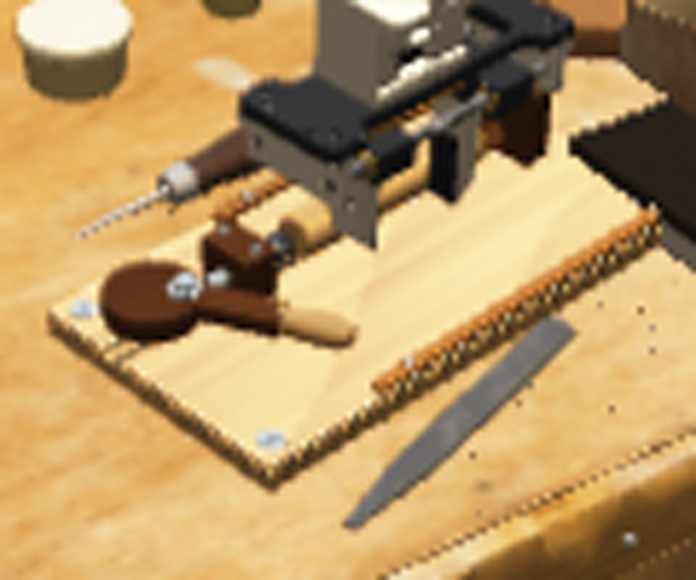

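The blank's left end (305,225) now lies ahead of the plunger (278,245). I'll back off and lift, then check in the top view.

Emit:
arm_command --targets '[[[-0.012, 0, 0, 0, 0, 0], [-0.02, 0, 0, 0, 0, 0], [0, 0, -0.05, 0, 0, 0], [0, 0, -0.05, 0, 0, 0], [0, -0.05, -0.05, 0, 0, 0], [0, -0.06, -0.03, 0, 0, 0], [0, -0.06, 0, 0, 0, 0], [0, -0.03, 0, 0, 0, 0]]]' --jaw 0.06

```text
clock: 7.22
position: [0.4187, 0.065, 0.2189]
ee_rot: [-3.13, -0.272, -0.009]
force: [-0.4, -0.1, -0.7]
width: 0.652
gripper_force: 0.0
```

```bash
python3 -c "
from h import *
st(); blank('pics/b2.png')"
```

```text
t 7.22 p [0.4187 0.065  0.2189] uv 0.4236 -0.005 F [-0.4 -0.1 -0.7] w 0.65
[[0.985, 0.173, 0.006], [0.173, -0.985, 0.001], [0.006, 0.0, -1.0]] [ 0.141  0.172 -0.475  2.044  0.098  0.941 -1.783]
blank px 556 u [0.4739 0.4862 0.5337] v [-0.2864 -0.1425] z95 0.0438
  v -0.29 u mid [0.4747 0.4992]
  v -0.25 u mid [0.4747 0.4999]
  v -0.2 u mid [0.4741 0.5004]
```

View pics/b2.png

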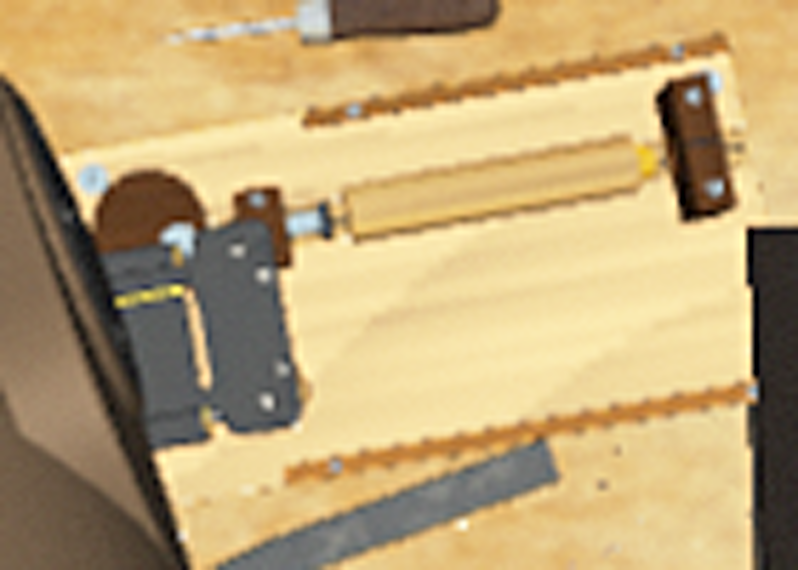

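The blank lies in the groove, from (345,213) to (655,160), parallel and with 5–6 mm free at each end. u is 0.487, on the line, and the top has dropped about 3 mm. Next is the lever. I'm placing the shut fingertips on the right of the grip, turned square to it.

Emit:
arm_command --targets '[[[0.002, 0.055, 0, 0, 0, 0], [0.002, 0.056, 0.03, 0, 0, 0], [0, 0, 0.03, 0, 0, -0.18], [0, 0, 0, 0, 0, -0.18], [0, 0, 0, 0, 0, -0.18], [0, 0, 0, 0, 0, -0.18], [0, 0, 0, 0, 0, -0.18], [0, 0, 0, 0, 0, -0.18], [0, 0, 0, 0, 0, -0.18], [0, 0, 0, 0, 0, -0.18]]]' --jaw 0

```text
clock: 8.52
position: [0.442, -0.0458, 0.1587]
ee_rot: [2.169, 2.269, 0.005]
force: [-0.1, 0.1, 0.8]
width: 0.006
gripper_force: 0.0
```

```bash
cat >> h.py <<'E'
PIV=np.array([.4899,.0221])
def push(phi,gap=0,r=.076,z=.043):
    a=np.radians(phi); d=np.array([np.sin(a),-np.cos(a)])
    p=PIV+r*np.array([np.cos(a),np.sin(a)])-(.019+gap)*d
    go(p[0],p[1],z,[[d[0],d[1],0],[d[1],-d[0],0],[0,0,-1]])
E
python3 -c "
from h import *
push(215.7,.009,z=.15)"
```

```text
t 8.53 p [ 0.442  -0.0458  0.1587] uv 0.4284 -0.1181 F [-0.1  0.1  0.8] w 0.01
[[-0.045, 0.999, 0.004], [0.999, 0.045, 0.0], [0.0, 0.004, -1.0]] [ 0.539  0.328 -0.679  2.065  0.277  0.833 -0.256]
shift [0.0007 0.0025 0.0087]
turn [ 0.0039  0.0012 -0.5777]
```

Emit:
arm_command --targets '[[[0, 0, 0, 0, 0, -0.18], [0, 0, 0, 0, 0, -0.18], [0, 0, 0, 0, 0, -0.18], [0, 0, 0, 0, 0, -0.04], [0, 0, 0.04, 0, 0, 0], [0, 0, 0.03, 0, 0, 0], [0, 0, 0, 0, 0, 0]]]'

```text
clock: 9.4
position: [0.4416, -0.0453, 0.0876]
ee_rot: [1.441, 2.792, 0.002]
force: [-0.2, -0.2, -0.4]
width: 0.004
gripper_force: 0.0
```

```bash
python3 - <<'E'
from h import *
push(215.7,.009)
im=grab('scene'); a=im['pixels'][190:290,250:370,::-1]; cv2.imwrite('pics/s4.png',cv2.resize(a,None,fx=5.8,fy=5.8,interpolation=cv2.INTER_CUBIC))
E
```

```text
t 9.4 p [ 0.4416 -0.0453  0.0876] uv 0.428 -0.1175 F [-0.2 -0.2 -0.4] w 0.0
[[-0.579, 0.815, 0.001], [0.815, 0.579, 0.001], [0.0, 0.001, -1.0]] [ 0.55   0.469 -0.728  2.133  0.481  0.705  0.118]
shift [-0.0015  0.0025  0.0446]
turn [ 0.0012 -0.0003 -0.005 ]
```

View pics/s4.png

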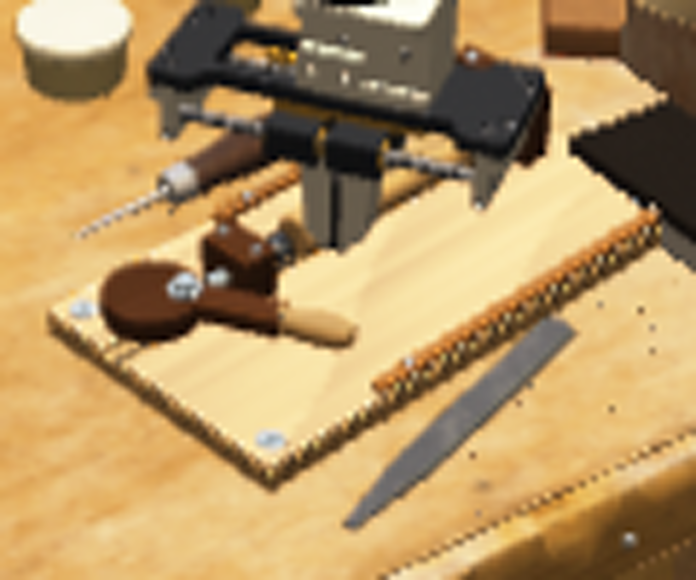

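The shut fingertips, at about (340,240), hang to the right of the lever's grip (315,325) with a clear gap. I'm lowering them.

Emit:
arm_command --targets '[[[-0.0015, 0.0025, 0.02, 0, 0, 0], [0, 0, 0.02, 0, 0, 0], [0, 0, 0.005, 0, 0, 0], [0, 0, 0, 0, 0, 0]]]'

```text
clock: 9.95
position: [0.447, -0.0448, 0.0448]
ee_rot: [1.436, 2.788, 0.005]
force: [-0.7, -0.2, -0.9]
width: 0.006
gripper_force: 0.0
```

```bash
python3 -c "
from h import *
push(215.7,.0)"
```

```text
t 9.95 p [ 0.447  -0.0448  0.0448] uv 0.4335 -0.118 F [-0.7 -0.2 -0.9] w 0.01
[[-0.581, 0.814, 0.006], [0.814, 0.581, 0.001], [-0.003, 0.005, -1.0]] [ 0.483  0.54  -0.655  2.161  0.577  0.611  0.032]
shift [ 0.0103 -0.0022  0.0018]
turn [ 0.0051  0.0029 -0.0036]
```

Emit:
arm_command --targets '[[[0.006, -0.002, 0, 0, 0, 0], [0.005, 0, 0, 0, 0, 0], [0.0077, -0.0015, 0, 0, 0, 0.1], [0.0077, -0.0015, 0, 0, 0, 0.1], [0.0077, -0.0015, 0, 0, 0, 0.1], [0.0077, -0.0015, 0, 0, 0, 0.1], [0.0077, -0.0015, 0, 0, 0, 0.1], [0.0077, -0.0015, 0, 0, 0, 0.1]]]'

```text
clock: 10.95
position: [0.4131, 0.0016, 0.0442]
ee_rot: [2.201, 2.236, 0.004]
force: [-1.5, -4.4, 3.0]
width: 0.006
gripper_force: 2.1
```

```bash
python3 -c "
from h import *
push(215.7-34.4)"
```

```text
t 10.95 p [0.4131 0.0016 0.0442] uv 0.4077 -0.0666 F [-1.5 -4.4  3. ] w 0.01
[[-0.016, 1.0, 0.004], [1.0, 0.016, -0.001], [-0.001, 0.004, -1.0]] [ 0.257  0.464 -0.495  2.252  0.45   0.514 -0.574]
shift [-0.0003  0.0012  0.0012]
turn [ 0.0044  0.0008 -0.0068]
```

Emit:
arm_command --targets '[[[0.0077, -0.0005, 0, 0, 0, 0.1], [0.0077, -0.0015, 0.001, 0, 0, 0.1], [0.0077, -0.0015, 0, 0, 0, 0.1], [0.0077, -0.0015, 0, 0, 0, 0.1], [0.0077, -0.0015, 0, 0, 0, 0.1], [0.0077, -0.0015, 0, 0, 0, 0.1], [0.0077, -0.0015, 0, 0, 0, 0.1]]]'

```text
clock: 11.82
position: [0.4181, 0.0555, 0.043]
ee_rot: [2.836, 1.348, 0.004]
force: [-1.9, -2.5, 1.7]
width: 0.006
gripper_force: 2.0
```

```bash
python3 -c "
from h import *
push(215.7-34.4-40.1)"
```

```text
t 11.82 p [0.4181 0.0555 0.043 ] uv 0.4215 -0.0143 F [-1.9 -2.5  1.7] w 0.01
[[0.632, 0.775, 0.003], [0.775, -0.632, -0.0], [0.001, 0.003, -1.0]] [-0.022  0.446 -0.3    2.244  0.282  0.482 -1.229]
shift [-0.      0.0008  0.    ]
turn [ 0.0026 -0.0015 -0.0064]
```

Emit:
arm_command --targets '[[[0.0061, -0.0005, 0, 0, 0, 0.08], [0.0061, -0.0013, 0, 0, 0, 0.08], [0.0061, -0.0013, 0, 0, 0, 0.08], [0.0061, -0.0013, 0, 0, 0, 0.08], [0.0061, -0.0013, 0, 0, 0, 0.08], [0.002, 0, 0, 0, 0, 0]]]'

```text
clock: 12.58
position: [0.4366, 0.0801, 0.0427]
ee_rot: [3.046, 0.761, -0.003]
force: [-10.6, -4.9, 7.7]
width: -0.0
gripper_force: 5.6
```

```bash
python3 -c "
from h import *
push(114.5); blank('pics/b3.png')"
```

```text
t 12.57 p [0.4366 0.0801 0.0427] uv 0.4438 0.007 F [-10.6  -4.9   7.7] w -0.0
[[0.883, 0.47, -0.001], [0.47, -0.883, -0.002], [-0.002, 0.001, -1.0]] [-0.156  0.461 -0.188  2.197  0.178  0.499 -1.563]
shift [ 0.0055 -0.0008 -0.0003]
turn [0.0013 0.0021 0.062 ]
blank px 538 u [0.474  0.4865 0.5011] v [-0.2962 -0.1572] z95 0.044
  v -0.29 u mid [0.4748 0.4993]
  v -0.25 u mid [0.4748 0.4997]
  v -0.2 u mid [0.4742 0.5003]
```

Emit:
arm_command --targets '[[[0.003, -0.0005, 0, 0, 0, 0.03], [0.003, -0.0005, 0, 0, 0, 0.03], [0.002, 0, 0, 0, 0, 0], [0.001, 0, 0, 0, 0, 0], [0, 0, 0, 0, 0, 0], [0, 0, 0, 0, 0, 0]]]'

```text
clock: 13.38
position: [0.4392, 0.0826, 0.0418]
ee_rot: [3.066, 0.67, -0.017]
force: [-20.2, -9.8, 14.6]
width: 0.007
gripper_force: 11.3
```

```bash
python3 -c "
from h import *
push(114.5); blank('pics/b4.png')"
```

```text
t 13.38 p [0.4392 0.0826 0.0418] uv 0.4468 0.0089 F [-20.2  -9.8  14.6] w 0.01
[[0.909, 0.417, -0.01], [0.417, -0.909, -0.006], [-0.011, 0.001, -1.0]] [-0.174  0.468 -0.171  2.184  0.162  0.512 -1.611]
shift [ 0.0021  0.0001 -0.0012]
turn [0.0011 0.0115 0.0025]
blank px 535 u [0.4741 0.4865 0.5012] v [-0.2962 -0.1568] z95 0.0443
  v -0.29 u mid [0.4749 0.4994]
  v -0.25 u mid [0.4746 0.4998]
  v -0.2 u mid [0.4744 0.5008]
```

Emit:
arm_command --targets '[[[0.002, 0, 0, 0, 0, 0], [0.002, 0, 0, 0, 0, 0], [0, 0, 0, 0, 0, 0], [0, 0, 0, 0, 0, 0]]]'

```text
clock: 13.92
position: [0.4397, 0.0828, 0.0413]
ee_rot: [3.065, 0.669, -0.027]
force: [-28.3, -13.2, 20.4]
width: 0.004
gripper_force: 15.7
```

```bash
python3 -c "
from h import *
push(114.5)"
```

```text
t 13.93 p [0.4397 0.0828 0.0413] uv 0.4473 0.0091 F [-28.3 -13.2  20.4] w 0.0
[[0.909, 0.417, -0.016], [0.417, -0.909, -0.008], [-0.018, 0.001, -1.0]] [-0.176  0.472 -0.171  2.178  0.162  0.52  -1.611]
shift [ 0.0015  0.0001 -0.0018]
turn [0.001  0.0178 0.0023]
```

Force rose 9 N for 0.5 mm of travel, so the lever is at its stop. I'm backing off and lifting away.

Emit:
arm_command --targets '[[[-0.008, 0, 0, 0, 0, 0], [-0.012, 0, 0, 0, 0, 0], [-0.01, 0, 0, 0, 0, 0], [0, 0, -0.04, 0, 0, 0], [0, 0, -0.05, 0, 0, 0], [-0.03, 0, -0.05, 0, 0, 0], [-0.03, 0, -0.05, 0, 0, 0], [-0.02, -0.05, -0.05, 0, 0, 0], [0, -0.05, 0, 0, 0, 0], [0, 0, 0, 0, 0, 0]]]'

```text
clock: 15.18
position: [0.3133, 0.13, 0.2761]
ee_rot: [-3.067, -0.68, -0.014]
force: [1.1, -0.8, -0.4]
width: 0.005
gripper_force: 0.0
```

```bash
python3 -c "
from h import *
st(); blank('pics/b5.png')"
```

```text
t 15.18 p [0.3133 0.13   0.2761] uv 0.3305 0.0765 F [ 1.1 -0.8 -0.4] w 0.0
[[0.906, 0.423, 0.008], [0.423, -0.906, 0.002], [0.009, 0.002, -1.0]] [-0.157 -0.059 -0.368  2.117 -0.022  1.072 -1.648]
blank px 539 u [0.4741 0.4864 0.533 ] v [-0.2962 -0.1577] z95 0.0444
  v -0.29 u mid [0.475  0.4992]
  v -0.25 u mid [0.4748 0.4996]
  v -0.2 u mid [0.4744 0.534 ]
```

View pics/b5.png

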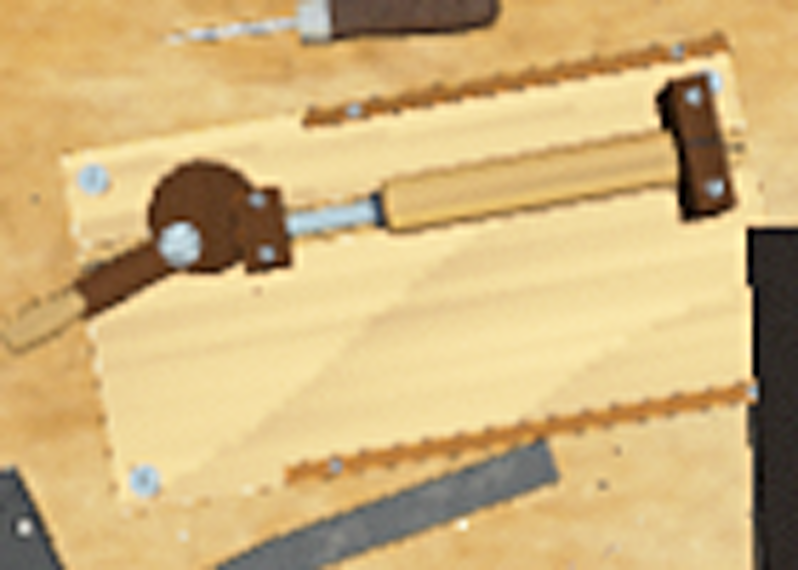

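The brass tenon is inside the plate with the shoulder against it at (675,160). The plunger presses the left end at (385,208), the lever is fully round at (10,335), and the file and awl look unmoved. I'm handing in.

```bash
python3 -c "
from h import *
print(arm.sign_off())"
```

```text
the job is handed in; nothing more can be done
None
```

The job is handed in: I rolled the blank into the groove and pushed the cam lever to its stop, and the last picture shows the brass end in the bush plate with the shoulder against it (15 s of the 64 s used, no verdict returned).

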